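# Plug in the sensor cartridge and hold the finger press in the green

## Robot

A 6-joint arm with a two-finger parallel gripper is mounted at the origin on the work surface. World frame = base frame: x ahead of the robot, y to its left, z up, the work surface at z = 0. Lengths are in m, angles in rad, forces in N, time in s.
With the tool pointing down it reaches from about 0.25 to 0.8 m from the base axis. Payload 3.9 kg.
Tool frame: the origin (TCP) lies on the centre line of the jaws, within the pads' length; the fingertips stand r.finger_overhang ahead of it and the grasp point (between the pads) lies 2 mm behind it (r.finger_overhang is the distance from the TCP to the fingertips, in m); z points along the fingers, y is the line along which they close (so a half turn about z gives the same grasp; the last joint's range is limited). The gripper opens to 85 mm and grips with 20 to 120 N. Pads are 22 mm wide; open, the fingers measure 114 mm over their backs; the gripper's body (76 mm by 85 mm) begins 54 mm behind the grasp point. The pads swing forward as they close: fully open they stand 13 mm farther back than shut.
Start: joints at [-1.172, 0.26, -0.138, 1.173, 0, 1.571], TCP at [0.204, -0.484, 0.248] pointing down, gripper open.
Joint ranges: [-2.78, 2.78], [-0.83, 1.72], [-1.28, 1.37], [-1.9, 2.12], [-1.57, 1.48], [-3.14, 3.14]. Speed limits (rad/s): [2.57, 2.57, 3.14, 3.14, 3.14, 3.14].

## Interface

Orientations are given as [roll, pitch, yaw] about the fixed x, y, z axes, in that order (R = Rz(yaw) Ry(pitch) Rx(roll)).
In Python, from rig import telemetry, camera, camera_info, order, r gives the robot as it stands. The module is installed in compiled form; this text tells all that it offers.
- The arm moves only by the tool jog_arm, never from a script. Its argument "steps" is a list of rows, each a list of 7 numbers: the turn, a rotation vector about the tool's x, y, z in rad, then the shift along the tool's x, y, z in mm, then the opening, from 0 (shut) to 1 (fully open). In form: [[wx, wy, wz, x, y, z, grip], ...]. A call has 1 to 12 rows; each row is the pose to reach, as a shift and turn from the pose commanded when the call began, along the tool's axes at that moment; what a row does not reach only later rows make up. A row lasts 1/8 s, in which the tool goes at most 62.5 mm and 10.7 degrees, less where a joint would pass 70% of its speed; a pose out of reach is approached as far as the arm can. A call with a gripper value outside its range is refused whole. The fingers move at their own pace and stop on an object; the grip force is fixed at half the most. Time passes only in rows, so rows that repeat a pose let the fingers close. It gives the time, the measured TCP pose, the force, the opening and the grip force at its end, in the units of the state.
- telemetry.observe(): the state, without advancing time (a new reading comes with each control period).
- camera(name): name is "scene" or "top" or "wrist"; returns the picture (384x512x3 uint8, red, green, blue); there is no depth.
- camera_info(name): a dict with "fx", "fy", "cx", "cy" (pixels), "D" ([k1, k2, p1, p2, k3] as OpenCV has them; the pictures are not rectified), "rvec" (rotation vector, rad) and "tvec" (3), from world to camera coordinates, as OpenCV has them. Camera axes: x right, y down, z forward; pixel columns grow to the right and rows downward; lengths in m; the calibration is good to about 2 mm. A picture is of the moment at which its call begins: read the wrist's pose just before it. camera_info takes no time and is no camera call; for the wrist camera it gives the pose at the moment of the call.
- order.close_job(): hands the job in; it is judged then, once.
The state is a dict: "t": time; "q": joint angles; "joint_velocities": joint speeds; "joint_efforts": joint torques, N m; "eef_pos": TCP position; "tcp_rot": TCP orientation; "contact_force": force on the tool from outside, world axes, zero at the start; "ft_torque": the same for the moment, N m; "gripper_width": finger opening in m; "grip_force": force on a finger pad.
Only numpy, scipy, OpenCV 4.12 (cv2) and the standard library are available. Lean on these libraries where they do the work, as an engineer would, in place of code of your own. Each camera call takes 0.05 s, during which the arm holds its last target. There are 200 camera calls.

## Task

Start the muscle-effort recording: take the blue cartridge out of its storage block and plug it fully home into the socket on the white recorder, and let go of it. Then push down the yellow pad of the spring-loaded finger press until its black pointer lies in the green band of the scale, neither above nor below it, and hold it there: finish while still pressing, with the pointer steady in the green. Leave the orange cartridge, the bottles and the steel tray alone.

Things in the scene. Friction and masses are not known exactly. Their poses are not given: they have to be found in the camera images.
- blue_center (a point): Centre, half-way up, of the loose blue cartridge (about 90 g, upright, 70 mm tall, in either pocket of the storage block). Grip: blue block 42 mm (x) by 32 mm (y), from 15 mm below to 35 mm above this point. Under it a black plug foot 30 x 20 mm (x, y), 20 mm long, its last 4 mm 27 x 17 mm. z up; it fits either way round (half a turn). Grasp across y.
- orange_center (a point): Centre of the orange cartridge, same shape and axes, standing in the other pocket. To be left alone.
- storage: Grey storage block fixed on the bench, 190 x 75 x 26 mm (x, y, z), origin at the centre of its underside; loose pockets 34 x 24 mm, 22 mm deep, at x = -45 and +45 mm. The cartridges stand in them, axes along the block's, the underside of the grip (shoulder) resting on the top face, so only the grip shows; lift straight up.
- recorder: White recorder fixed on the bench, 170 x 130 mm (x, y), 40 mm high, with a dark screen on its -x half and a grey socket block on its +x half. Origin at the centre of its underside.
- socket (a point): Centre of the socket's mouth, on the top face of the recorder's grey socket block (75 x 65 mm, centred here, 66 mm above the bench). Hole 32.5 mm along x, 22.5 mm along y, 24 mm deep, with a 2 mm chamfer; axes along the recorder's, z up. Fully home, a cartridge's shoulder rests on this face and its centre is 15 mm above this point.
- press: Finger press fixed on the bench; grey base 100 x 200 x 14 mm from y = -85 to 115 mm, origin on its underside. A lever hinged at y = -60 mm, 60 mm up, between 79 mm high cheeks, runs to +y. Past its end, at y = 85 to 115 mm, an upright scale plate (in the y-z plane, top 110 mm up): white, green (51 to 69 mm up), red below; black prongs on the lever straddle it as the pointer.
- pad (a point): Centre of the top face of the lever's yellow pad (38 mm along x, 42 mm along y), 95 mm from the hinge axis; moves with the lever. About 93 mm above the bench at rest, 70 mm with the lever level (middle of the green), 46 mm at the bottom stop. Axes are the lever's: x along the hinge, y towards the pointer.
- lever (a joint): Angle of the sprung lever, rad: 0 at rest (sloping up, pointer in the white), grows as the pad is pressed; 0.25 is level, 0.5 the bottom stop. Pointer in the green from 0.19 to 0.31. It springs back to 0 when let go; pressing the pad takes about 4 N to start, 7.5 N at 0.25 and 11 N at the stop.
- spray: Spray bottle, loose, 84 mm across, 236 mm tall, standing at one side; origin at the centre of its underside. To be left alone.
- sanitiser: Clear pump bottle, loose, 60 mm across, 156 mm tall, standing at one side; origin at the centre of its underside. To be left alone.
- tray: Steel dissecting tray, loose, 140 x 240 x 30 mm (x, y, z), on the far side of the bench; origin at the centre of its underside. To be left alone.
Mind the look-alikes: they are no part of the job. What is shaped like the press but turquoise is not meant.

How it is judged:
By the outcome, as a careful person would: the job done as asked, in the order asked, and still so for the second after the job is handed in, while the arm keeps its last pose, push and grip.
It also fails if it takes over 56 s, if anything falls off the work surface, if the arm or the gripper's body presses on something with over 40 N, if the wrist force passes 120 N, or if a joint passes its speed limit or range.

## Working session

There is one attempt and no reset: what is moved stays moved. The work goes in short steps, Python scripts to look and compute and a tool call to move; the robot and the scene stay as the last step left them, time stands still between calls to the robot, and variables do not carry over. Pictures are saved under pics/ and viewed, at most 10 in all, crops included, and the job is handed in when it is done.

Besides the shell and the picture viewer there is one more tool, called after ">>>" in YAML: its name, and indented under it one key for each argument. jog_arm: Moves the arm, as the interface text tells. Its arguments: {"type":"object","properties":{"steps":{"type":"array","items":{"type":"array","items":{"type":"number"}}}},"required":["steps"]}

```bash
mkdir -p pics
cat > h.py <<'E'
import numpy as np,cv2
from rig import telemetry,camera,camera_info,order,r
from scipy.spatial.transform import Rotation as R
def P(ci): 
    K=np.array([[ci['fx'],0,ci['cx']],[0,ci['fy'],ci['cy']],[0,0,1.]]);return K,np.array(ci['D'],float),cv2.Rodrigues(np.array(ci['rvec'],float))[0],np.array(ci['tvec'],float).ravel()
def ray(ci,uv):
    K,D,Rm,t=P(ci);n=cv2.undistortPoints(np.array([[uv]],float),K,D).ravel()
    d=Rm.T@np.array([n[0],n[1],1]);return -Rm.T@t,d/np.linalg.norm(d)
def plane(ci,uv,z):
    o,d=ray(ci,uv);return o+d*(z-o[2])/d[2]
def tri(*obs):
    A=0;b=0
    for ci,uv in obs:
        o,d=ray(ci,uv);M=np.eye(3)-np.outer(d,d);A=A+M;b=b+M@o
    return np.linalg.solve(A,b)
def proj(ci,X):
    K,D,Rm,t=P(ci);return cv2.projectPoints(np.array(X,float).reshape(-1,3),cv2.Rodrigues(Rm)[0],t,K,D)[0].reshape(-1,2)
def save(n,im,s=1): cv2.imwrite(n,cv2.resize(im[:,:,::-1],None,fx=s,fy=s,interpolation=cv2.INTER_CUBIC))
E
python3 - <<'E'
from h import *
for n in('scene','top'): 
    im=camera(n);save(f'pics/{n}.png',im,1.5625);np.save(f'pics/{n}.npy',im)
    ci=camera_info(n);print(n,ray(ci,(256,192)))
print(r.finger_overhang,telemetry.observe())
E
```

```text
scene (array([ 1.44165595, -0.15958886,  1.25507617]), array([-0.58637923,  0.11983854, -0.80112304]))
top (array([0.39623562, 0.00564729, 1.48934587]), array([ 0.13182715, -0.00579268, -0.99125579]))
0.017 {'t': 0.1, 'q': array([-1.17202608e+00,  2.60618605e-01, -1.39226161e-01,  1.17270902e+00,
        3.43747507e-05,  1.57077610e+00]), 'joint_velocities': array([ 1.03488666e-05, -1.53721052e-03,  2.66291961e-03, -1.46692916e-03,
        1.24497211e-03,  2.39577696e-04]), 'joint_efforts': array([ 2.94448100e-04, -4.06509376e+01,  2.54526865e+01,  1.01461611e-02,
        3.50391690e-05, -1.84658364e-05]), 'eef_pos': array([ 0.20363476, -0.4832708 ,  0.24755323]), 'tcp_rot': array([-3.13983520e+00, -3.44102416e-05,  3.98790409e-01]), 'contact_force': array([0.36141649, 0.84135343, 1.01623743]), 'ft_torque': array([ 0.02549734,  0.03540331, -0.03556555]), 'grip_force': 0.0, 'gripper_width': 0.08561659728167853}
```

View pics/scene.png

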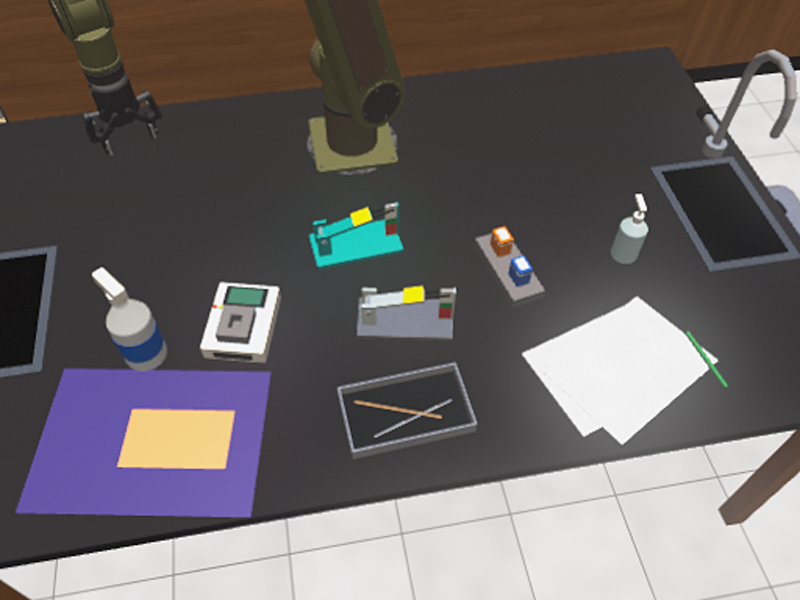

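View pics/top.png

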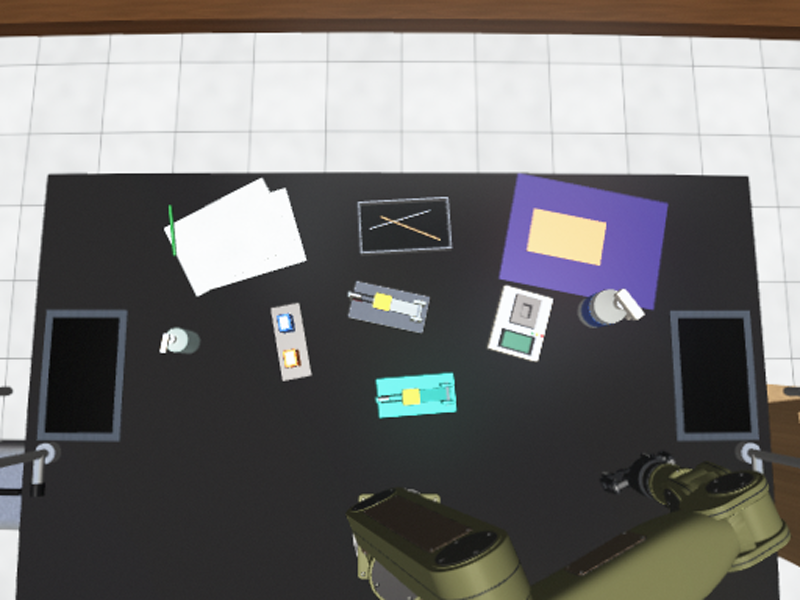

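The pictures show two presses. The grey one (top ≈ (389,306), scene ≈ (406,312)) fits the text's grey base. The turquoise one (top ≈ (416,396)) is the look-alike. The cartridges stand in the storage block, blue at top ≈ (286,323) and orange at (291,358). The recorder is at top ≈ (521,323). I'll confirm these in one enlarged crop.

Run:
```python
from h import *
t=np.load('pics/top.npy');s=np.load('pics/scene.npy')
f=lambda im,x,y,w,h,W,H:cv2.resize(im[y:y+h,x:x+w],(W,H),interpolation=cv2.INTER_CUBIC)
# top row: top crop storage(170..202,190..245) press(220..280,175..217), recorder
A=np.hstack([f(t,170,188,40,60,200,300),f(t,220,174,60,60,300,300),f(t,308,180,60,60,300,300)])
B=np.hstack([f(s,300,140,50,60,250,300),f(s,222,175,75,60,375,300)[:, :300],f(s,125,175,60,60,300,300)[:,:250]])
save('pics/c.png',np.vstack([A,B]))
```

```text
(no output)
```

View pics/c.png

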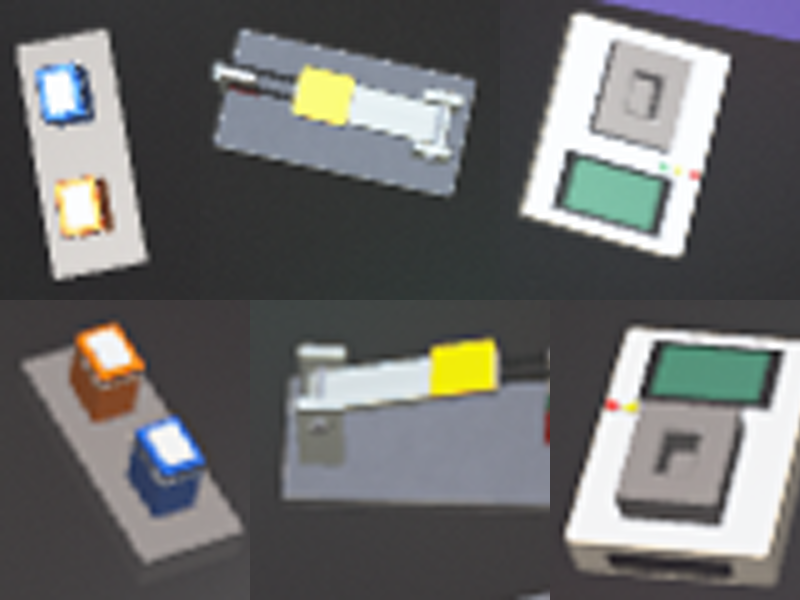

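The crop confirms the blue cartridge, the grey press with its yellow pad and the white recorder with its socket. Next I triangulate them.

Run:
```python
from h import *
T=camera_info('top');S=camera_info('scene')
tp=lambda x,y,o:(o[0]+x/5-.4,o[1]+y/5-.4)
so=(170,188);po=(220-40,174);ro=(308-100,180)
print('blue',tri((T,tp(62,91,so)),(S,tp(171,147,(300,140)))))
print('orange',tri((T,tp(82,207,so)),(S,tp(108,50,(300,140)))))
print('pad',tri((T,tp(325,95,po)),(S,tp(213,67,(222,175)))))
print('sock',tri((T,tp(642,95,ro)),(S,tp(680-550,450-300,(125,175)))))
def cor(n,l,o,z):
    p=np.array([plane(T,tp(x,y,o),z)[:2] for x,y in l]);print(n,p.mean(0),[np.round(np.linalg.norm(p[i]-p[i-1]),3) for i in range(4)],[round(np.arctan2(*(p[i]-p[i-1])[::-1]),3) for i in range(4)])
cor('storage',[(18,45),(107,30),(148,258),(55,278)],so,.026)
cor('press',[(240,30),(475,80),(452,195),(215,147)],po,.014)
cor('rec',[(572,12),(733,57),(683,258),(520,215)],ro,.04)
cor('sockblk',[(617,40),(690,58),(668,152),(593,130)],ro,.066)
```

```text
blue [0.53005537 0.28735677 0.07429841]
orange [0.43992133 0.26924603 0.07526043]
pad [0.57972193 0.04220109 0.09247345]
sock [ 0.55975426 -0.31858483  0.06511214]
storage [0.48528834 0.27831663] [np.float64(0.19), np.float64(0.073), np.float64(0.187), np.float64(0.076)] [np.float64(0.185), np.float64(-1.401), np.float64(-2.942), np.float64(1.784)]
press [0.57535264 0.02689707] [np.float64(0.098), np.float64(0.197), np.float64(0.096), np.float64(0.197)] [np.float64(-0.197), np.float64(-1.781), np.float64(2.94), np.float64(1.372)]
rec [ 0.53059039 -0.3114749 ] [np.float64(0.17), np.float64(0.135), np.float64(0.168), np.float64(0.134)] [np.float64(-0.27), np.float64(-1.845), np.float64(2.866), np.float64(1.312)]
sockblk [ 0.55978416 -0.3183932 ] [np.float64(0.075), np.float64(0.059), np.float64(0.077), np.float64(0.061)] [np.float64(-0.284), np.float64(-1.814), np.float64(2.882), np.float64(1.284)]
```

```bash
cat >> h.py <<'E'
def go(p,yaw):
    s=telemetry.observe();Rn=R.from_euler('xyz',s['tcp_rot']);Rd=R.from_euler('xyz',[np.pi,0,yaw])
    print('turn',np.round((Rn.inv()*Rd).as_rotvec(),4),'shift mm',np.round(Rn.inv().apply(np.array(p)-s['eef_pos'])*1000,1))
def st():
    s=telemetry.observe();print(round(s['t'],2),np.round(s['eef_pos'],4),np.round(s['tcp_rot'],4),np.round(s['contact_force'],1),round(s['gripper_width'],4),round(s['grip_force'],1))
E
python3 - <<'E'
from h import *
go([.50,-.29,.27],-.27)
E
```

```text
turn [-1.700e-03  6.000e-04  6.688e-01] shift mm [348.2 -63.1 -22.3]
```

>>> jog_arm:
  steps:
    - [0,0,0.1,58,-10.5,-22,1]
    - [0,0,0.22,116,-21,-22,1]
    - [0,0,0.33,174,-31.5,-22,1]
    - [0,0,0.45,232,-42,-22,1]
    - [0,0,0.56,290,-52.5,-22,1]
    - [-0.0017,0.0006,0.669,348,-63,-22,1]
    - [-0.0017,0.0006,0.669,348,-63,-22,1]
    - [-0.0017,0.0006,0.669,348,-63,-22,1]

```text
t: 1.1
eef_pos: [0.4995, -0.2904, 0.2697]
tcp_rot: [3.14, 0.001, -0.269]
contact_force: [-0.2, 0.7, -0.9]
gripper_width: 0.0857
grip_force: 0.0
```

Run:
```python
from h import *
import pickle
st();ci=camera_info('wrist');im=camera('wrist');pickle.dump(ci,open('pics/w1.pkl','wb'));np.save('pics/w1.npy',im)
print(proj(ci,[[.56,-.318,.066],[.53,-.311,.04]]))
save('pics/w1.png',im,1.5625)
```

```text
1.1 [ 0.4995 -0.2904  0.2697] [ 3.1401e+00  7.0000e-04 -2.6900e-01] [-0.2  0.7 -0.9] 0.0857 0.0
[[271.42484625 100.96171258]
 [271.44313252 131.32324331]]
```

View pics/w1.png

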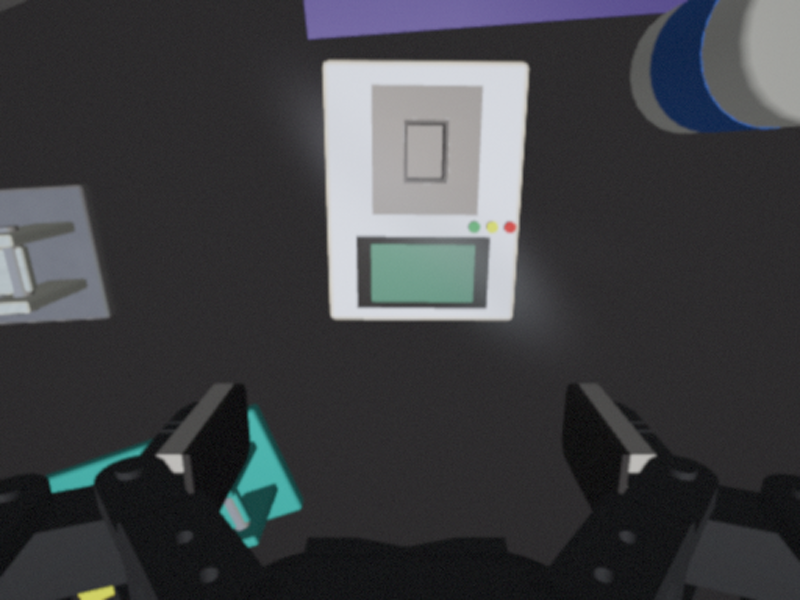

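The wrist view shows the recorder. Its hole corners are about (405,121), (447,121), (445,181) and (406,181), and the socket block corners about (372,85), (482,86), (478,214) and (373,214), all in the 1.56x picture.

Run:
```python
from h import *
import pickle
ci=pickle.load(open('pics/w1.pkl','rb'))
def cor(n,l,z):
    p=np.array([plane(ci,((x+.5)/1.5625-.5,(y+.5)/1.5625-.5),z)[:2] for x,y in l]);print(n,p.mean(0),[np.round(np.linalg.norm(p[i]-p[i-1]),4) for i in range(4)],[round(np.arctan2(*(p[i]-p[i-1])[::-1]),3) for i in range(4)])
cor('blk',[(372,85),(482,86),(478,214),(373,214)],.066)
cor('hole',[(405,121),(447,121),(445,181),(406,181)],.066)
cor('rec',[(323,61),(528,63),(514,319),(331,319)],.04)
T=camera_info('top')
print(tri((T,(308+28.4-.4,180+19-.4)),(ci,(426.3/1.5625-.3,151/1.5625-.3))))
go([.47,.27,.25],.192)
```

```text
blk [ 0.56325011 -0.32002474] [np.float64(0.0746), np.float64(0.064), np.float64(0.0741), np.float64(0.065)] [np.float64(-0.278), np.float64(-1.848), np.float64(2.877), np.float64(1.301)]
hole [ 0.56348832 -0.31977715] [np.float64(0.0347), np.float64(0.0249), np.float64(0.0347), np.float64(0.0238)] [np.float64(-0.252), np.float64(-1.84), np.float64(2.858), np.float64(1.301)]
rec [ 0.53444046 -0.31188418] [np.float64(0.168), np.float64(0.1274), np.float64(0.167), np.float64(0.1292)] [np.float64(-0.277), np.float64(-1.849), np.float64(2.875), np.float64(1.301)]
[ 0.56258811 -0.32138828  0.04960349]
turn [ 0.0014  0.0007 -0.4625] shift mm [-177.9 -532.8   19.2]
```

>>> jog_arm:
  steps:
    - [0,0,-0.05,-19,-58,10,1]
    - [0,0,-0.1,-38,-116,19,1]
    - [0,0,-0.15,-57,-174,19,1]
    - [0,0,-0.2,-77,-232,19,1]
    - [0,0,-0.25,-96,-290,19,1]
    - [0,0,-0.3,-116,-348,19,1]
    - [0,0,-0.35,-135,-406,19,1]
    - [0,0,-0.4,-155,-464,19,1]
    - [0.0014,0.0007,-0.4625,-174,-522,19,1]
    - [0.0014,0.0007,-0.4625,-178,-533,19,1]
    - [0.0014,0.0007,-0.4625,-178,-533,19,1]
    - [0.0014,0.0007,-0.4625,-178,-533,19,1]

```text
t: 2.65
eef_pos: [0.4997, 0.1561, 0.2503]
tcp_rot: [-3.093, 0.001, 0.276]
contact_force: [0.0, 0.4, -0.1]
gripper_width: 0.0854
grip_force: 0.0
```

Run:
```python
from h import *
import pickle
st();ci=camera_info('wrist');im=camera('wrist');pickle.dump(ci,open('pics/w2.pkl','wb'));np.save('pics/w2.npy',im)
print(proj(ci,[[.53,.2874,.076],[.44,.269,.076]])*1.5625)
save('pics/w2.png',im,1.5625)
```

```text
2.65 [0.4997 0.1561 0.2503] [-3.0934e+00  9.0000e-04  2.7600e-01] [ 0.   0.4 -0.1] 0.0854 0.0
[[210.47689134 160.41355123]
 [214.43028618 316.39822669]]
```

View pics/w2.png

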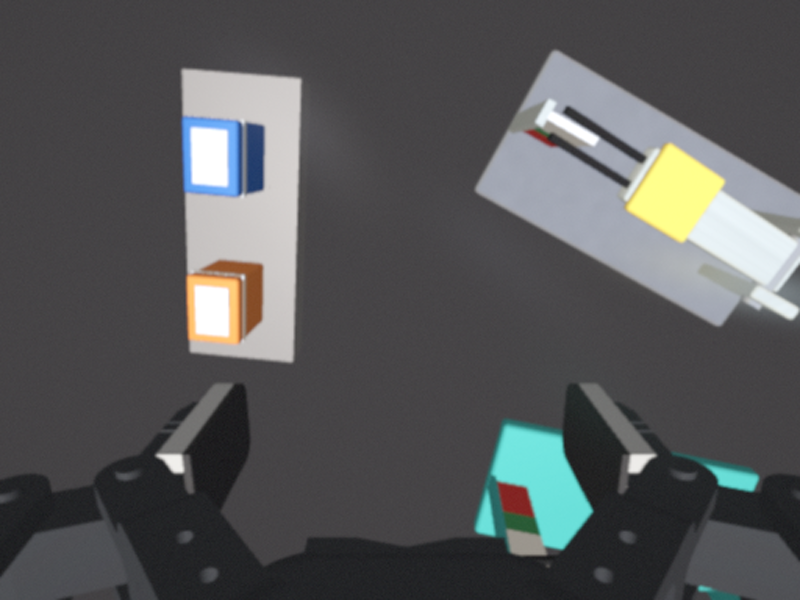

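The wrist view shows both cartridges and the grey press. The blue top face is at about (184,117)-(241,194) and orange at about (187,274)-(241,342). The grey press pad's corners are about (668,144), (724,180), (684,242) and (627,206). The move stopped short, so I'll continue it.

Run:
```python
from h import *
import pickle
ci=pickle.load(open('pics/w2.pkl','rb'));T=camera_info('top');S=camera_info('scene')
q=lambda x,y:((x+.5)/1.5625-.5,(y+.5)/1.5625-.5)
def cor(n,l,z):
    p=np.array([plane(ci,q(x,y),z)[:2] for x,y in l]);print(n,p.mean(0),[np.round(np.linalg.norm(p[i]-p[i-1]),4) for i in range(4)],[round(np.arctan2(*(p[i]-p[i-1])[::-1]),3) for i in range(4)])
cor('blue',[(184,117),(240,119),(241,194),(186,195)],.076)
cor('storage',[(182,69),(301,78),(293,361),(190,353)],.026)
cor('pad',[(668,144),(724,180),(684,242),(627,206)],.093)
cor('base',[(556,50),(475,188),(720,325)],.014) if 0 else None
b=[plane(ci,q(*u),.014)[:2] for u in [(556,50),(475,188),(720,325)]];print('base',b,[np.arctan2(*(b[i+1]-b[i])[::-1]) for i in (0,1)],'mid-end',(b[0]+b[1])/2)
tp=lambda x,y,o:(o[0]+x/5-.4,o[1]+y/5-.4)
print('blue3',tri((T,tp(62,91,(170,188))),(S,tp(171,147,(300,140))),(ci,q(210,156.3))))
print('pad3',tri((T,tp(325,95,(180,174))),(S,tp(213,67,(222,175))),(ci,q(676,193))))
go([.485,.275,.20],.192)
```

```text
blue [0.53229639 0.2867018 ] [np.float64(0.0424), np.float64(0.0312), np.float64(0.0405), np.float64(0.032)] [np.float64(0.19), np.float64(-1.333), np.float64(-2.936), np.float64(1.866)]
storage [0.48760638 0.27947366] [np.float64(0.1911), np.float64(0.0753), np.float64(0.19), np.float64(0.0754)] [np.float64(0.191), np.float64(-1.373), np.float64(-2.95), np.float64(1.784)]
pad [0.58254246 0.0429769 ] [np.float64(0.0354), np.float64(0.0351), np.float64(0.0357), np.float64(0.0368)] [np.float64(-0.225), np.float64(-1.82), np.float64(2.963), np.float64(1.315)]
base [array([0.64780986, 0.11289513]), array([0.55366638, 0.13540681]), array([ 0.51109022, -0.05821254])] [np.float64(2.9068789928920333), np.float64(-1.7872476130871515)] mid-end [0.60073812 0.12415097]
blue3 [0.53097257 0.28754911 0.0752647 ]
pad3 [0.58100697 0.04238007 0.09316432]
turn [-0.0485  0.0024  0.0843] shift mm [  17.9 -115.5   56. ]
```

>>> jog_arm:
  steps:
    - [-0.02,0.001,0.04,6,-40,20,1]
    - [-0.0485,0.0024,0.0843,12,-80,40,1]
    - [-0.0485,0.0024,0.0843,18,-115.5,56,1]
    - [-0.0485,0.0024,0.0843,18,-115.5,56,1]
    - [-0.0485,0.0024,0.0843,18,-115.5,56,1]

```text
t: 3.32
eef_pos: [0.5152, 0.1675, 0.2015]
tcp_rot: [-3.09, 0.003, 0.286]
contact_force: [0.4, 0.3, -0.1]
gripper_width: 0.0853
grip_force: 0.0
```

Run:
```python
from h import *
import pickle
st();ci=camera_info('wrist');im=camera('wrist');pickle.dump(ci,open('pics/w3.pkl','wb'));np.save('pics/w3.npy',im)
print('cam',ray(ci,(256,192)));print(proj(ci,[[.5317,.2875,.076]])*1.5625)
save('pics/w3.png',im,1.5625);go([.5317,.2875,.20],.193)
```

```text
3.33 [0.5152 0.1675 0.2015] [-3.0896e+00  2.9000e-03  2.8630e-01] [ 0.4  0.3 -0.1] 0.0853 0.0
cam (array([0.58382466, 0.18147673, 0.3271784 ]), array([-0.27788963, -0.01941513, -0.96041679]))
[[189.41888315 194.4145749 ]]
turn [-0.0519  0.0051  0.0933] shift mm [  49.7 -110.1    7.1]
```

View pics/w3.png

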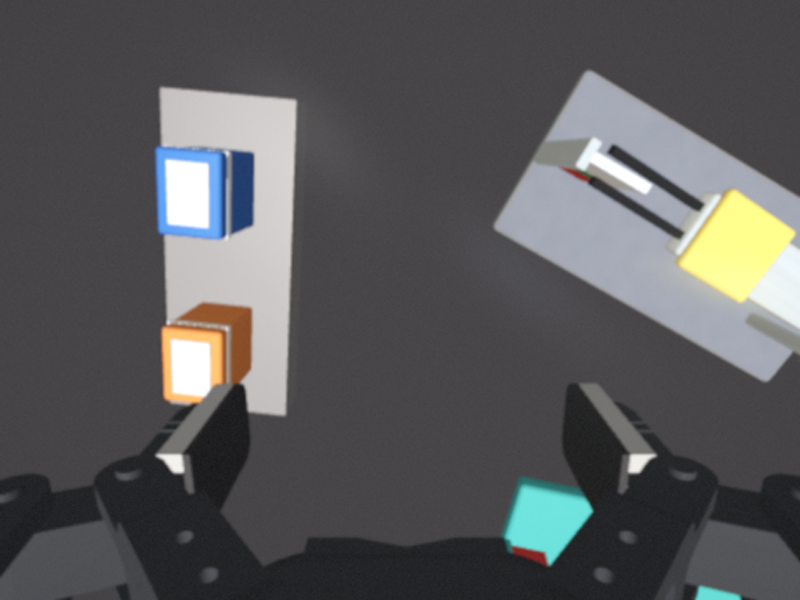

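Run:
```python
from h import *
s=telemetry.observe();print(np.round(s['q'],3),np.round(s['joint_velocities'],3),np.round(s['joint_efforts'],1))
```

```text
[ 0.285  0.314 -0.187  1.072  0.052  3.141] [ 0.    -0.007  0.004  0.008 -0.    -0.   ] [ -0.1 -43.2  24.7   0.1   0.2  -0. ]
```

Joint 6 sits at its limit, so I'll grasp half a turn round (yaw 0.193 + π).

Run:
```python
from h import *
for y in (.6,1.2,1.8,2.4): go([.5317,.2875,.20],y)
```

```text
turn [-0.052  -0.0055 -0.3136] shift mm [  49.7 -110.1    7.1]
turn [-0.0496 -0.0213 -0.9135] shift mm [  49.7 -110.1    7.1]
turn [-0.0437 -0.0372 -1.5133] shift mm [  49.7 -110.1    7.1]
turn [-0.0339 -0.0534 -2.1131] shift mm [  49.7 -110.1    7.1]
```

>>> jog_arm:
  steps:
    - [-0.02,0,-0.17,0,0,0,1]
    - [-0.052,-0.0055,-0.35,0,0,0,1]
    - [-0.052,-0.01,-0.53,12,-25,2,1]
    - [-0.05,-0.015,-0.71,24,-50,4,1]
    - [-0.0496,-0.0213,-0.89,36,-80,7,1]
    - [-0.048,-0.026,-1.07,50,-110,7,1]
    - [-0.047,-0.031,-1.25,50,-110,7,1]
    - [-0.045,-0.035,-1.43,50,-110,7,1]
    - [-0.042,-0.04,-1.61,50,-110,7,1]
    - [-0.04,-0.045,-1.79,50,-110,7,1]
    - [-0.037,-0.049,-1.97,50,-110,7,1]
    - [-0.0339,-0.0534,-2.1131,50,-110,7,1]

```text
t: 4.88
eef_pos: [0.5321, 0.2876, 0.2008]
tcp_rot: [3.141, 0.0, 2.405]
contact_force: [0.1, 1.2, 0.4]
gripper_width: 0.0853
grip_force: 0.0
```

Run:
```python
from h import *
st();go([.5917,.2995,.20],.193+np.pi);print(telemetry.observe()['q'])
```

```text
4.88 [0.5321 0.2876 0.2008] [3.1408e+00 3.0000e-04 2.4050e+00] [0.1 1.2 0.4] 0.0853 0.0
turn [ 6.000e-04  7.000e-04 -9.296e-01] shift mm [-36.2  48.9   0.8]
[ 4.95528761e-01  4.17774281e-01 -2.75573589e-02  1.12458460e+00
 -2.91961384e-05  1.23209530e+00]
```

>>> jog_arm:
  steps:
    - [0,0,-0.18,-18,24,1,1]
    - [0,0,-0.36,-36,49,1,1]
    - [0,0,-0.54,-36,49,1,1]
    - [0,0,-0.72,-36,49,1,1]
    - [0,0,-0.9,-36,49,1,1]
    - [0.0006,0.0007,-0.9296,-36,49,1,1]
    - [0.0006,0.0007,-0.9296,-36,49,1,1]

```text
t: 5.75
eef_pos: [0.5916, 0.2994, 0.1995]
tcp_rot: [-3.141, -0.0, -2.956]
contact_force: [-0.1, -0.5, -0.2]
gripper_width: 0.0856
grip_force: 0.0
```

Run:
```python
from h import *
import pickle
st();ci=camera_info('wrist');im=camera('wrist');pickle.dump(ci,open('pics/w4.pkl','wb'));np.save('pics/w4.npy',im)
print(proj(ci,[[.5317,.2875,.076]])*1.5625)
save('pics/w4.png',im,1.5625);go([.5317,.2875,.055],.193+np.pi)
```

```text
5.75 [0.5916 0.2994 0.1995] [-3.1415e+00 -5.0000e-04 -2.9556e+00] [-0.1 -0.5 -0.2] 0.0856 0.0
[[402.96492279 165.50339112]]
turn [-0.0001 -0.0005 -0.0068] shift mm [ 61.   -0.6 144.5]
```

View pics/w4.png

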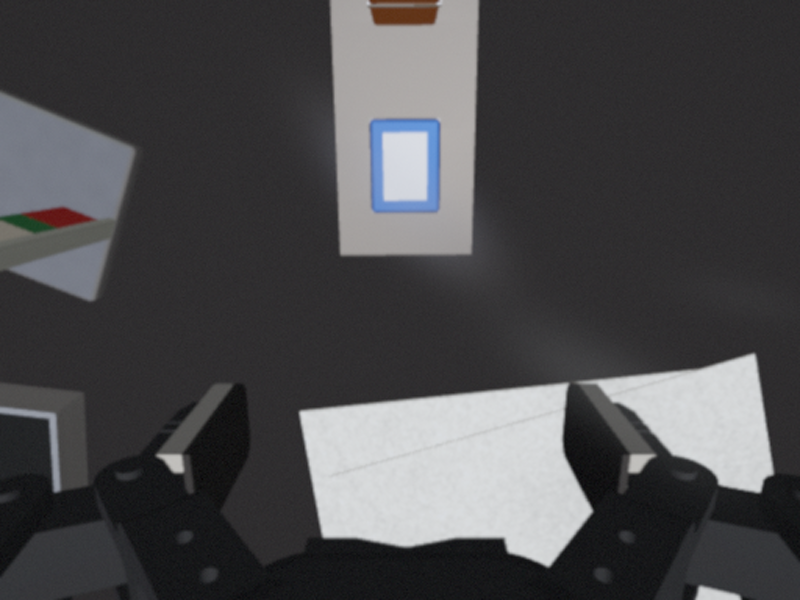

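The wrist view shows the blue top face at (371,119)-(440,212), centre (405,165). That is within about 1 mm of the prediction and aligned with the jaws. I'll move over it, descend and grip.

>>> jog_arm:
  steps:
    - [0,0,-0.007,40,0,0,1]
    - [0,0,-0.007,61,0,30,1]
    - [0,0,-0.007,61,0,75,1]
    - [0,0,-0.007,61,0,115,1]
    - [0,0,-0.007,61,0,140,1]
    - [0,0,-0.007,61,0,147,1]
    - [0,0,-0.007,61,0,147,1]
    - [0,0,-0.007,61,0,147,0]
    - [0,0,-0.007,61,0,147,0]
    - [0,0,-0.007,61,0,147,0]
    - [0,0,-0.007,61,0,147,0]
    - [0,0,-0.007,61,0,147,0]

```text
t: 7.3
eef_pos: [0.5322, 0.2881, 0.0531]
tcp_rot: [3.141, 0.001, -2.947]
contact_force: [-0.7, -0.5, 5.3]
gripper_width: 0.0315
grip_force: 59.7
```

>>> jog_arm:
  steps:
    - [0,0,0,0,0,0,0]
    - [0,0,0,0,0,0,0]
    - [0,0,0,0,0,-10,0]
    - [0,0,0,0,0,-30,0]
    - [0,0,0,0,0,-70,0]
    - [0,0,0,0,0,-120,0]
    - [0,0,0,0,0,-150,0]
    - [0,0,0,0,0,-150,0]

```text
t: 8.3
eef_pos: [0.5331, 0.2887, 0.2051]
tcp_rot: [3.14, 0.004, -2.947]
contact_force: [0.5, 0.0, -2.0]
gripper_width: 0.0313
grip_force: 59.6
```

Run:
```python
from h import *
st();c=np.array([.563,-.320,.215]);y=-.273+np.pi
go(c+.055*np.array([np.cos(.273),-np.sin(.273),0]),y)
```

```text
8.3 [0.5331 0.2887 0.2051] [ 3.1401  0.0044 -2.9465] [ 0.5  0.  -2. ] 0.0313 59.6
turn [0.0025 0.0039 0.4681] shift mm [  39.5 -627.8  -11. ]
```

>>> jog_arm:
  steps:
    - [0,0,0.03,3,-50,-5,0]
    - [0,0,0.07,7,-105,-11,0]
    - [0,0,0.11,10,-160,-11,0]
    - [0,0,0.16,14,-215,-11,0]
    - [0,0,0.21,18,-270,-11,0]
    - [0,0,0.26,21,-325,-11,0]
    - [0,0,0.31,25,-380,-11,0]
    - [0,0,0.36,28,-435,-11,0]
    - [0,0,0.41,32,-490,-11,0]
    - [0.0025,0.0039,0.45,35,-545,-11,0]
    - [0.0025,0.0039,0.468,39,-600,-11,0]
    - [0.0025,0.0039,0.468,39.5,-628,-11,0]

```text
t: 9.8
eef_pos: [0.6135, -0.3385, 0.2105]
tcp_rot: [-3.138, -0.007, 2.866]
contact_force: [0.1, 0.0, -0.9]
gripper_width: 0.0311
grip_force: 59.9
```

>>> jog_arm:
  steps:
    - [0,0,0,0,0,0,0]
    - [0,0,0,0,0,0,0]

```text
t: 10.05
eef_pos: [0.6138, -0.3348, 0.2117]
tcp_rot: [-3.139, -0.007, 2.869]
contact_force: [-0.1, 0.3, -0.3]
gripper_width: 0.0312
grip_force: 59.9
```

Run:
```python
from h import *
import pickle
st();ci=camera_info('wrist');im=camera('wrist');pickle.dump(ci,open('pics/w5.pkl','wb'));np.save('pics/w5.npy',im)
print(proj(ci,[[.563,-.320,.066]])*1.5625)
save('pics/w5.png',im,1.5625)
```

```text
10.05 [ 0.6138 -0.3348  0.2117] [-3.139  -0.0071  2.8689] [-0.1  0.3 -0.3] 0.0312 59.9
[[405.25670504 183.94247039]]
```

View pics/w5.png

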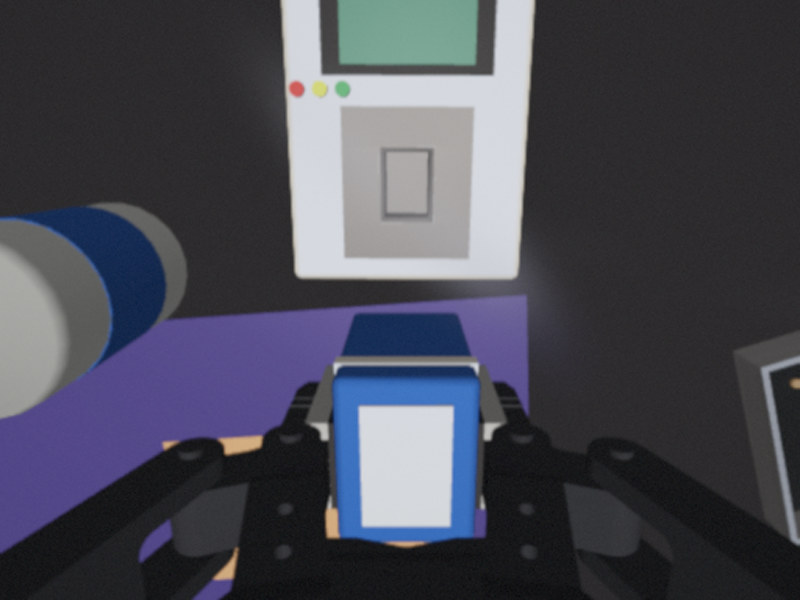

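The wrist view shows the hole corners at about (381,148), (434,149), (432,221) and (383,220). The held cartridge's shoulder edge runs (355,314)-(460,314), and its label is at (358,405)-(454,527). From these I work out the in-hand offset.

Run:
```python
from h import *
import pickle
ci=pickle.load(open('pics/w5.pkl','rb'));c1=pickle.load(open('pics/w1.pkl','rb'));T=camera_info('top')
q=lambda x,y:((x+.5)/1.5625-.5,(y+.5)/1.5625-.5)
def cor(n,l,z):
    p=np.array([plane(ci,q(x,y),z)[:2] for x,y in l]);print(n,p.mean(0),[np.round(np.linalg.norm(p[i]-p[i-1]),4) for i in range(4)],[round(np.arctan2(*(p[i]-p[i-1])[::-1]),3) for i in range(4)])
cor('hole',[(381,148),(434,149),(432,221),(383,220)],.066)
cor('blk',[(340,107),(474,107),(469,259),(345,258)],.066)
cor('rectop',[(280,0),(537,0),(519,278),(296,278)],.04)
print('tri w1 w5',tri((c1,q(426.3,151.3)),(ci,q(407.3,184.5))))
s=telemetry.observe();tcp=s['eef_pos'];Rn=R.from_euler('xyz',s['tcp_rot'])
for n,uv,dz in [('shL',(355,314),-.0171),('shR',(460,314),-.0171),('topL',(335,376),.0329),('topR',(480,376),.0329),('lab',(358,405),.033),('lab',(454,527),.033)]:
    print(n,Rn.inv().apply(plane(ci,q(*uv),tcp[2]+dz)-tcp)*1000)
```

```text
hole [ 0.56369109 -0.31916536] [np.float64(0.0355), np.float64(0.0262), np.float64(0.0355), np.float64(0.0251)] [np.float64(2.885), np.float64(1.28), np.float64(-0.288), np.float64(-1.864)]
blk [ 0.56379098 -0.31946261] [np.float64(0.0745), np.float64(0.0651), np.float64(0.0749), np.float64(0.0648)] [np.float64(2.871), np.float64(1.297), np.float64(-0.274), np.float64(-1.852)]
rectop [ 0.54602718 -0.3139923 ] [np.float64(0.1447), np.float64(0.1304), np.float64(0.1445), np.float64(0.1289)] [np.float64(2.871), np.float64(1.297), np.float64(-0.281), np.float64(-1.843)]
tri w1 w5 [ 0.56333586 -0.3195387   0.07025005]
shL [ 23.60443915 -13.66774489  17.29091048]
shR [23.5952665  15.99347569 17.20574906]
topL [ 26.69340403 -12.78507594 -32.69305832]
topR [ 26.69441597  14.75709083 -32.77207458]
lab [ 20.70395282  -8.55452271 -32.84358357]
lab [ -6.96120281  10.59710402 -33.07583058]
```

Run:
```python
from h import *
import pickle
ci=pickle.load(open('pics/w5.pkl','rb'))
q=lambda x,y:((x+.5)/1.5625-.5,(y+.5)/1.5625-.5)
s=telemetry.observe();tcp=s['eef_pos'];Rn=R.from_euler('xyz',s['tcp_rot']);st()
for n,uv,dz in [('shL',(355,314),-.0271),('shR',(460,314),-.0271),('topL',(335,372),.0229),('topR',(480,372),.0229),('lab',(358,405),.0229),('lab',(454,527),.0229)]:
    print(n,Rn.inv().apply(plane(ci,q(*uv),tcp[2]+dz)-tcp)*1000)
go([.5635,-.3195,.14],2.868)
```

```text
10.1 [ 0.614  -0.3345  0.2123] [-3.1387 -0.0064  2.8696] [ 0.3  0.5 -0.4] 0.0308 59.9
shL [ 20.52670325 -14.66990645  27.27430803]
shR [20.51688956 17.06422982 27.18319498]
topL [ 23.20082268 -14.19749122 -22.71114232]
topR [ 23.20124024  16.23738501 -22.79846202]
lab [ 15.60562695  -9.55667068 -22.77313298]
lab [-15.06436746  11.6751016  -23.03060539]
turn [-0.0029 -0.0064  0.0016] shift mm [52.2  1.  72.6]
```

>>> jog_arm:
  steps:
    - [0,0,0,26,0.3,10,0]
    - [-0.003,-0.006,0.0016,52,0.5,40,0]
    - [-0.003,-0.006,0.0016,52,0.5,65,0]
    - [-0.003,-0.006,0.0016,52,0.5,72,0]
    - [-0.003,-0.006,0.0016,52,0.5,72,0]
    - [-0.003,-0.006,0.0016,52,0.5,72,0]
    - [-0.003,-0.006,0.0016,52,0.5,72,0]

```text
t: 10.98
eef_pos: [0.5653, -0.3219, 0.1427]
tcp_rot: [-3.14, 0.004, 2.867]
contact_force: [-1.0, -0.8, -0.7]
gripper_width: 0.0314
grip_force: 59.9
```

Run:
```python
from h import *
st();go([.5635,-.3197,.093],2.868)
```

```text
10.97 [ 0.5653 -0.3219  0.1427] [-3.1402  0.0043  2.8673] [-1.  -0.8 -0.7] 0.0314 59.9
turn [-0.0014  0.0043 -0.0007] shift mm [ 2.6  1.7 49.7]
```

>>> jog_arm:
  steps:
    - [-0.001,0.004,0,2.3,1.5,10,0]
    - [-0.001,0.004,0,2.3,1.5,20,0]
    - [-0.001,0.004,0,2.3,1.5,28,0]
    - [-0.001,0.004,0,2.3,1.5,28,0]
    - [-0.001,0.004,0,2.3,1.5,31,0]
    - [-0.001,0.004,0,2.3,1.5,34,0]
    - [-0.001,0.004,0,2.3,1.5,34,0]

```text
t: 11.85
eef_pos: [0.5627, -0.3196, 0.1076]
tcp_rot: [3.142, -0.002, 2.867]
contact_force: [-0.6, 1.1, -0.5]
gripper_width: 0.0314
grip_force: 59.9
```

Run:
```python
from h import *
st();go([.5635,-.3197,.093],2.868);print(telemetry.observe()['ft_torque'])
```

```text
11.85 [ 0.5627 -0.3196  0.1076] [ 3.1415e+00 -1.6000e-03  2.8671e+00] [-0.6  1.1 -0.5] 0.0314 59.9
turn [ 0.0001 -0.0016 -0.0009] shift mm [-0.8  0.1 14.6]
[-0.01242824 -0.0180919  -0.02471024]
```

>>> jog_arm:
  steps:
    - [0,0,0,0,0,4,0]
    - [0,0,0,0,0,8,0]
    - [0,0,0,0,0,11,0]
    - [0,0,0,0,0,14,0]
    - [0,0,0,0,0,16,0]
    - [0,0,0,0,0,16,0]

```text
t: 12.6
eef_pos: [0.5627, -0.3195, 0.0932]
tcp_rot: [-3.142, -0.001, 2.867]
contact_force: [-2.3, 1.9, 6.8]
gripper_width: 0.0312
grip_force: 60.9
```

>>> jog_arm:
  steps:
    - [0,0,0,0,0,2,0]
    - [0,0,0,0,0,3,0]
    - [0,0,0,0,0,3,0]

```text
t: 12.98
eef_pos: [0.5627, -0.3196, 0.0931]
tcp_rot: [-3.141, 0.001, 2.867]
contact_force: [-6.7, 3.3, 22.6]
gripper_width: 0.0316
grip_force: 62.9
```

>>> jog_arm:
  steps:
    - [0,0,0,0,0,-3,0]
    - [0,0,0,0,0,-3,0.5]
    - [0,0,0,0,0,-3,1]
    - [0,0,0,0,0,-3,1]
    - [0,0,0,0,0,-3,1]
    - [0,0,0,0,0,-3,1]
    - [0,0,0,0,0,-20,1]
    - [0,0,0,0,0,-60,1]
    - [0,0,0,0,0,-100,1]
    - [0,0,0,-30,0,-110,1]
    - [0,0,0,-60,0,-110,1]
    - [0,0,0,-60,0,-110,1]

```text
t: 14.48
eef_pos: [0.6225, -0.3364, 0.1996]
tcp_rot: [-3.141, 0.001, 2.868]
contact_force: [-0.8, 0.6, 0.2]
gripper_width: 0.0854
grip_force: 0.0
```

Run:
```python
from h import *
import pickle
st();ci=camera_info('wrist');im=camera('wrist');pickle.dump(ci,open('pics/w6.pkl','wb'))
save('pics/w6.png',im,1.5625)
# pad yaw: lever y axis direction
for y in (-.21+np.pi,): go([.582,.0427,.20],y)
```

```text
14.47 [ 0.6225 -0.3364  0.1996] [-3.1412e+00  1.0000e-03  2.8677e+00] [-0.8  0.6  0.2] 0.0854 0.0
turn [-0.0001 -0.001  -0.0641] shift mm [140.2 353.9  -0.7]
```

View pics/w6.png

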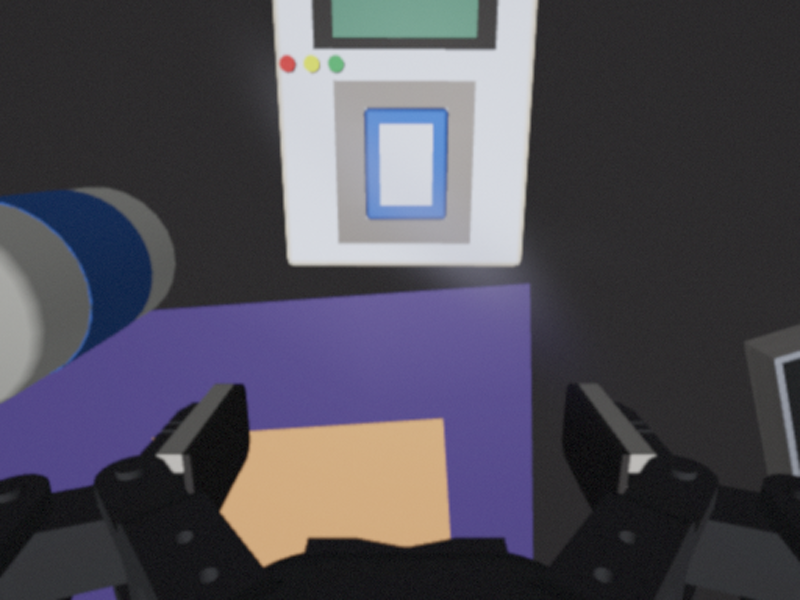

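The blue cartridge sits squarely in the socket, with its face at (365,108)-(447,219) on the grey block, and it is released. Next is the press, with the fingers shut.

Run:
```python
from h import *
go([.5815,.0465,.20],-.205+np.pi)
```

```text
turn [-0.0001 -0.001  -0.0691] shift mm [141.7 357.4  -0.7]
```

>>> jog_arm:
  steps:
    - [0,0,-0.01,20,50,0,0]
    - [0,0,-0.02,40,100,0,0]
    - [0,0,-0.03,60,150,0,0]
    - [0,0,-0.04,80,200,0,0]
    - [0,0,-0.05,100,250,0,0]
    - [0,0,-0.06,120,300,0,0]
    - [0,-0.001,-0.069,142,357,0,0]
    - [0,-0.001,-0.069,142,357,0,0]
    - [0,-0.001,-0.069,142,357,30,0]
    - [0,-0.001,-0.069,142,357,60,0]
    - [0,-0.001,-0.069,142,357,75,0]
    - [0,-0.001,-0.069,142,357,75,0]

```text
t: 16.02
eef_pos: [0.5794, 0.0455, 0.1231]
tcp_rot: [-3.141, -0.003, 2.935]
contact_force: [0.4, 0.6, 0.1]
gripper_width: -0.0001
grip_force: 0.0
```

Run:
```python
from h import *
st();go([.5815,.0465,.087],-.205+np.pi)
```

```text
16.02 [0.5794 0.0455 0.1231] [-3.1409e+00 -3.1000e-03  2.9351e+00] [0.4 0.6 0.1] -0.0001 0.0
turn [-0.0007 -0.0031 -0.0015] shift mm [-2.   1.5 36.1]
```

Next I lower step by step, about 28 mm, and watch the force.

>>> jog_arm:
  steps:
    - [0,0,0,-1.5,1,6,0]
    - [0,0,0,-1.5,1,12,0]
    - [0,0,0,-1.5,1,16,0]
    - [0,0,0,-1.5,1,20,0]
    - [0,0,0,-1.5,1,24,0]
    - [0,0,0,-1.5,1,28,0]
    - [0,0,0,-1.5,1,28,0]

```text
t: 16.9
eef_pos: [0.5833, 0.048, 0.0965]
tcp_rot: [3.139, 0.001, 2.937]
contact_force: [-0.2, 3.9, 5.1]
gripper_width: -0.0004
grip_force: 2.7
```

Run:
```python
from h import *
st();go([.5815,.0465,.087],-.205+np.pi)
```

```text
16.9 [0.5833 0.048  0.0965] [3.1391e+00 1.3000e-03 2.9367e+00] [-0.2  3.9  5.1] -0.0004 2.7
turn [0.0025 0.0013 0.0001] shift mm [ 1.5 -1.8  9.5]
```

>>> jog_arm:
  steps:
    - [0,0,0,0,0,4,0]
    - [0,0,0,0,0,8,0]
    - [0,0,0,0,0,10,0]
    - [0,0,0,0,0,10,0]
    - [0,0,0,0,0,10,0]

```text
t: 17.52
eef_pos: [0.5836, 0.0488, 0.0871]
tcp_rot: [3.137, 0.002, 2.937]
contact_force: [0.7, 6.1, 6.6]
gripper_width: 0.0
grip_force: 3.6
```

Run:
```python
from h import *
st();c=camera('scene')
x=camera_info('scene')
print(proj(x,[[.6,.125,.06]]))
f=lambda im,x,y,w,h:cv2.resize(im[y:y+h,x:x+w],(400,400),interpolation=cv2.INTER_CUBIC)
save('pics/p.png',np.hstack([f(c,220,160,80,80),f(c,262,172,40,40)]));st()
```

```text
17.52 [0.5836 0.0488 0.0871] [3.1373e+00 1.6000e-03 2.9372e+00] [0.7 6.1 6.6] 0.0 3.6
[[290.22239999 195.37479691]]
17.57 [0.5836 0.0488 0.0871] [3.1373e+00 1.6000e-03 2.9372e+00] [0.4 5.3 7. ] -0.0 3.6
```

View pics/p.png

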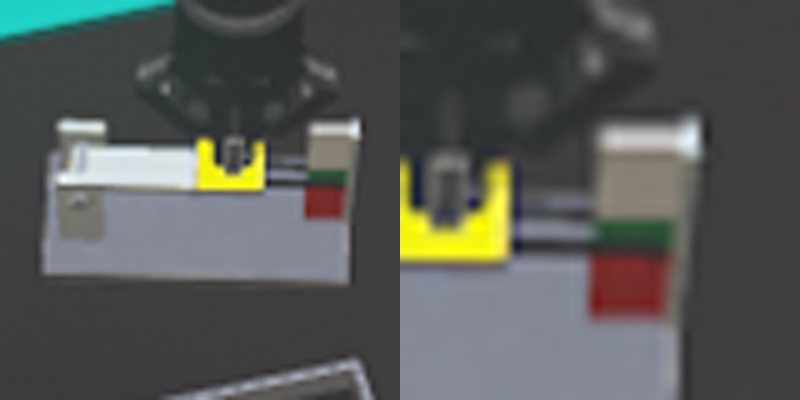

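The crop shows the near prong at about (595,246) in the right half, crossing the plate between green (220-251) and red (251-315). The prongs stand off the plate, so the apparent position suffers from parallax. I'll resolve it numerically.

Run:
```python
from h import *
c=camera('scene').astype(int);x=camera_info('scene');st()
a=.205;X=np.array([np.cos(a),-np.sin(a),0]);Y=np.array([np.sin(a),np.cos(a),0]);O=np.array([.5739,.0128,0])
W=lambda px,py,pz:O+X*px/1e3+Y*py/1e3+np.array([0,0,pz/1e3])
for py in (78,84,95,105):
  print('y',py)
  for n,px,hs in (('plate',2,(110,69,51,14)),('near',9.5,(51,60,69)),('far',-9.5,(51,60,69))):
    print(n,[tuple(np.round(proj(x,W(px,py,h))[0],1)) for h in hs])
for u in (275,277,279,284,288): print(u,[tuple(c[v,u]) for v in range(188,203)])
```

```text
17.62 [0.5836 0.0488 0.0871] [3.1373e+00 1.6000e-03 2.9372e+00] [0.8 4.6 6.4] -0.0003 3.6
y 78
plate [(np.float64(279.5), np.float64(185.5)), (np.float64(278.8), np.float64(193.3)), (np.float64(278.5), np.float64(196.6)), (np.float64(278.0), np.float64(203.2))]
near [(np.float64(278.6), np.float64(198.5)), (np.float64(278.7), np.float64(196.8)), (np.float64(278.8), np.float64(195.2))]
far [(np.float64(278.5), np.float64(193.8)), (np.float64(278.6), np.float64(192.1)), (np.float64(278.8), np.float64(190.4))]
y 84
plate [(np.float64(281.4), np.float64(185.5)), (np.float64(280.7), np.float64(193.3)), (np.float64(280.4), np.float64(196.7)), (np.float64(279.8), np.float64(203.3))]
near [(np.float64(280.4), np.float64(198.5)), (np.float64(280.6), np.float64(196.9)), (np.float64(280.7), np.float64(195.2))]
far [(np.float64(280.3), np.float64(193.8)), (np.float64(280.5), np.float64(192.1)), (np.float64(280.6), np.float64(190.5))]
y 95
plate [(np.float64(284.9), np.float64(185.6)), (np.float64(284.1), np.float64(193.4)), (np.float64(283.8), np.float64(196.7)), (np.float64(283.1), np.float64(2
[... 3427 characters left out ...]
.int64(38))]
288 [(np.int64(135), np.int64(128), np.int64(117)), (np.int64(135), np.int64(128), np.int64(117)), (np.int64(136), np.int64(129), np.int64(118)), (np.int64(136), np.int64(129), np.int64(118)), (np.int64(139), np.int64(130), np.int64(120)), (np.int64(120), np.int64(118), np.int64(105)), (np.int64(54), np.int64(87), np.int64(60)), (np.int64(46), np.int64(80), np.int64(54)), (np.int64(54), np.int64(71), np.int64(57)), (np.int64(79), np.int64(55), np.int64(53)), (np.int64(108), np.int64(57), np.int64(55)), (np.int64(118), np.int64(67), np.int64(64)), (np.int64(118), np.int64(67), np.int64(63)), (np.int64(118), np.int64(72), np.int64(67)), (np.int64(117), np.int64(79), np.int64(74))]
```

The prongs average out at about 59 mm height, mid-green. Tip height (70 mm) and push (about 7 N) agree. I'll hold briefly to check it is steady.

>>> jog_arm:
  steps:
    - [0,0,0,0,0,0,0]
    - [0,0,0,0,0,0,0]
    - [0,0,0,0,0,0,0]
    - [0,0,0,0,0,0,0]
    - [0,0,0,0,0,0,0]
    - [0,0,0,0,0,0,0]

```text
t: 18.38
eef_pos: [0.5835, 0.0488, 0.0871]
tcp_rot: [3.137, 0.002, 2.937]
contact_force: [1.0, 5.2, 6.8]
gripper_width: -0.0
grip_force: 3.6
```

Run:
```python
from h import *
st();s=telemetry.observe()
assert abs(s['eef_pos'][2]-.0871)<.002
print(order.close_job())
```

```text
18.38 [0.5835 0.0488 0.0871] [3.1373e+00 1.6000e-03 2.9372e+00] [1.  5.2 6.8] -0.0 3.6
the job is handed in; nothing more can be done
None
```

The job is handed in at 18.4 s: the blue cartridge is plugged fully home and released, and the arm is holding the grey press's yellow pad down with the pointer steady near mid-green (about 59 mm up by my measurement).

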